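# Set a meter jig's sliding leg to the length mark and lock it

## Robot

A 6-joint arm with a two-finger parallel gripper is mounted at the origin on the work surface. World frame = base frame: x ahead of the robot, y to its left, z up, the work surface at z = 0. Lengths are in m, angles in rad, forces in N, time in s.
With the tool pointing down it reaches from about 0.3 to 0.875 m from the base axis. Payload 6.4 kg.
Tool frame: the origin (TCP) lies midway between the tips of the shut fingers; the grasp point (between the pads) lies 19 mm behind it (ctrl.tcp_to_grasp is the distance from the TCP to the grasp point, in m); z points along the fingers, y is the direction in which the jaws open and shut (so a half turn about z gives the same grasp; the last joint's range is limited). The gripper opens to 85 mm and grips with 20 to 120 N. Pads are 22 mm wide; open, the fingers measure 114 mm over their backs; the gripper's body (76 mm by 85 mm) begins 54 mm behind the grasp point. The pads swing forward as they close: fully open they stand 13 mm farther back than shut.
Start: joints at [0.953, 0.181, 1.607, -0, 1.354, -0.206], TCP at [0.23, 0.527, 0.231] pointing down, gripper open.
Joint ranges: [-2.99, 2.99], [-0.89, 2.07], [0.3, 2.58], [-1.14, 4.28], [0, 2.63], [-3.12, 3.12]. Speed limits (rad/s): [2.57, 2.57, 3.01, 3.14, 3.14, 3.14].

## Interface

Orientations are given as a unit quaternion [w, x, y, z].
In Python, from bench import monitor, imaging, order, spotter, ctrl gives the robot as it stands.
- The arm moves only by the shell command python3 -m pendant 'ROWS'. ROWS is JSON, a list that holds one entry, the list of rows, each a list of 5 numbers: the shift along the world's x, y, z in mm, then the turn about the world's z in degrees, then the finger opening in mm, from 0 to 85.4. A call has 1 to 8 rows; each row shifts and turns the commanded pose from where the row before left it; what a row does not reach is not made up. A row lasts 1/8 s, in which the tool goes at most 62.5 mm and 10.7 degrees, less where a joint would pass 70% of its speed; a pose out of reach is approached as far as the arm can. A call with a gripper value outside its range is refused whole. The fingers move at their own pace and stop on an object; the grip force is fixed at half the most. Time passes only in rows, so rows that do not move let the fingers close. It gives the time, the measured TCP pose, the force and the opening at its end, in the units of the state.
- monitor.get_obs(): the state, without advancing time (a new reading comes with each control period).
- imaging.camera(name): name is "scene" or "side" or "wrist"; returns a dict with "img" (420x560x3 uint8, red, green, blue), "vfov" (degrees; the focal length in pixels is half the picture's height over the tangent of half this angle, whatever the lens; pixels are square), "cx", "cy" (the principal point, pixels), "origin" and "orientation" of the camera in the world. Camera axes: x right, y down, z forward; pixel columns grow to the right and rows downward; lengths in m; the calibration is good to about 2 mm. A picture is of the moment at which its call begins. There is no depth.
- order.hand_in(): hands the job in, once; it reports no verdict.
Trained networks look in the newest picture that a camera, given by its name, has taken for a name from the list of things; names that differ only in an ending like _2 or _b are one class to them, and where a whole thing is asked for, a point or a joint stands for the part that bears it (a point fixed in the world has none). Each returns a list of dicts, best first, with "confidence" (0 to 1); they miss things now and then, are a little off and sometimes report something else, mostly with a low value. They report only what shows in the picture. A call takes as long as a camera call.
- spotter.recognise(camera, thing): "at" ([x, y, z] in m, in the coordinates of the camera as it stood for that picture, good to about 4 mm: the middle of the surface that is visible of it).
- spotter.tip_of(camera, thing): "at" ([x, y, z] in m, in the coordinates of the camera as it stood for that picture, good to about 4 mm: a listed point, or the origin of a listed thing).
The state is a dict: "time_s": time; "q": joint angles; "dq": joint speeds; "joint_efforts": joint torques, N m; "eef_pos": TCP position; "eef_rot": TCP orientation; "wrist_force": force on the tool from outside, world axes, zero at the start; "torque": the same for the moment, N m; "opening": opening from 0.0 (shut) to 1.0 (fully open).
Only numpy, scipy, OpenCV 4.12 (cv2) and the standard library are available. Lean on these libraries where they do the work, as an engineer would, in place of code of your own. Each camera call takes 0.05 s, during which the arm holds its last target. There are 200 camera calls.

## Task

Snap the sliding leg of the water-meter jig out of its stowed position and pull it out by its black crossbar until the red pointer stands within the yellow length mark. Holding it there against its spring, and only there, squeeze the red cam lever fully shut against the leg's bar; finish while still gripping the leg, with the pointer in the mark and the lever shut. Leave the meters, brass couplings, washer and wooden bowl where they are.

Things in the scene. Friction and masses are not known exactly. Their poses are not given: they have to be found in the camera images.
- jig: Meter jig fixed on the bench. Origin: underside, under the leg's centre line; z up; the leg pulls out towards its -x. Jig frame, mm: grey base plate x -205 to 165, y -100 to 100, 12 thick; blue sleeve x 28 to 150, its black mouth 50 wide, top z 73; brass plunger on the sleeve at x 70, top z 93, rises 4 as it snaps.
- leg: Sliding leg, about 0.4 kg, travel 0 (stowed) to 110 mm towards the jig's -x. Origin at the jig's origin when stowed; axes as the jig's. Leg frame, mm: aluminium bar y -9 to 9, z 36 to 60; black crossbar at its end x -74 to -60, y -58 to 58, z 30 to 60. Between sleeve and crossbar (88 mm when stowed) fingers pointing down, astride the bar, can push the crossbar outwards.
- bar (a point): Middle of the crossbar's inner face (towards the sleeve), on the centre line, 48 mm above the bench; moves with the leg. Stowed, a detent holds the leg: about 15 N frees it within 9 mm. Beyond, a spring (3 N stowed, 6 N at 90 mm) and 1.5 N friction resist; let go, the leg is pulled back in, even with the lever shut.
- pointer (a point): Tip of the red pointer at the crossbar's -y end (leg frame x -67, y -72, z 18); moves with the leg, 7 mm further out than the crossbar's inner face. The leg may creep some mm as the fingers close (their flanks slide along the crossbar): look again once gripped; the gripped leg can still be shifted.
- mark: Yellow length mark, a fixed block 10 (along the leg) x 24 x 6 mm on the base plate's black scale, origin at its underside centre, axes parallel to the jig's. It lies 45 to 85 mm further out than the stowed pointer; the pointer is in the mark when its x in the mark's frame is within 5 mm of 0.
- lever (a joint): Red cam lever on the leg, rad: 0 = shut along the bar's +y side, positive = tip swung out to +y (starts 0.22 to 0.34, stop 0.38). Vertical pivot at leg x 15, y 13.5 mm; plate 66 long towards -x (9 short of the crossbar), 8 thick, z 35 to 61. Stays where left; 3 N at the tip moves it. Shut, bar and lever span y -9 to 17.5: a grip centred at y 4 shuts it and clamps the bar at once.
- lever_tip (a point): Outer (+y) edge of the lever's free end, 48 mm above the bench.
- meter_a: Blue water meter standing on the bench: 80 mm round, 75 mm high, brass ends 164 mm apart along its y. Origin at underside centre. Bystander.
- meter_b: Green water meter, same size. Bystander.
- coupling_a: Brass coupling, 34 mm round, 42 mm high, standing on the jig's base plate beside the sleeve (+y side). Origin at underside centre. Bystander.
- coupling_b: Brass coupling, same size, on the bench. Bystander.
- coupling_c: Brass coupling, same size, on the bench. Bystander.
- basket: Wooden bowl, 140 mm round, 45 mm high, on the bench. Bystander.
- washer: Black rubber washer, 44 mm round, 8 mm thick, lying on the jig's base plate beside the sleeve (-y side). Bystander.

How it is judged:
On the way, in this order (a step that is already met when the one before it is completed fails the run):
1. the leg is snapped out of its detent (20 mm or more) with the lever still open (x of pointer in the frame of jig below -0.087 m and value of joint lever above 0.15 rad), for 0.05 s.
2. the fingers hold the leg with the pointer within 5 mm of the mark's middle, lever still open (x of pointer in the frame of mark between -0.005 and 0.005 m and value of joint lever above 0.15 rad and contact force between the fingers and leg above 1 N), for 0.2 s.
At the end, for the whole second after the job is handed in: Pointer within 5 mm of the yellow mark's middle, lever within 0.08 rad of shut, leg at rest, and the fingers still holding the leg or its lever with more than 5 N (x of pointer in the frame of mark between -0.005 and 0.005 m and value of joint lever below 0.08 rad and contact force between the fingers and leg above 5 N and linear speed of leg below 0.02 m/s); the arm keeps its last pose, push and grip.
It fails at once if the lever is shut (below 0.12 rad) while the pointer is more than 10 mm from the mark's middle (value of joint lever below 0.12 rad and not (x of pointer in the frame of mark between -0.01 and 0.01 m)).
It fails at once if a meter, coupling, the washer or the bowl moved more than 30 mm (distance of any of meter_a, meter_b, coupling_a, coupling_b, coupling_c, basket, washer from where it was at the start of the episode above 0.03 m).
It also fails if it takes over 35 s, if anything falls off the work surface, if the arm or the gripper's body presses on something with over 40 N, if the wrist force passes 120 N, or if a joint passes its speed limit or range.

## Working session

There is one attempt and no reset: what is moved stays moved. The work goes in short steps, Python scripts to look and compute and a shell command to move; the robot and the scene stay as the last step left them, time stands still between calls to the robot, and variables do not carry over. Pictures are saved under pics/ and viewed, about 8 in all and at most 12, crops included, and the job is handed in when it is done.

```bash
mkdir -p pics; cat > h.py <<'E'
from bench import monitor, imaging, order, spotter, ctrl
import numpy as np, cv2
from scipy.spatial.transform import Rotation as R
def rot(q): return R.from_quat([q[1],q[2],q[3],q[0]]).as_matrix()
def world(c,p): return rot(c["orientation"])@np.array(p)+np.array(c["origin"])
def px(c,P):
    p=rot(c["orientation"]).T@(np.array(P)-c["origin"]); f=210/np.tan(np.radians(c["vfov"])/2)
    return np.array([c["cx"]+f*p[0]/p[2], c["cy"]+f*p[1]/p[2]])
def look(cam,names,save=None):
    c=imaging.camera(cam)
    if save: cv2.imwrite("pics/"+save,c["img"][:,:,::-1])
    for n in names:
        for d in spotter.tip_of(cam,n)[:3]:
            P=world(c,d["at"]); print(cam,n,round(d["confidence"],2),np.round(P*1000).astype(int),np.round(px(c,P)).astype(int))
    return c
E
python3 - <<'E'
from h import *
for cam in ("scene","side","wrist"):
    c=look(cam,["jig","leg","bar","pointer","mark","lever_tip","coupling_a","washer"]+(["meter_a","basket"] if cam!="wrist" else []),f"a_{cam}.png")
    print(c["origin"],c["vfov"])
a=[cv2.imread(f"pics/a_{n}.png") for n in ("scene","side","wrist")]
cv2.imwrite("pics/a.png",cv2.resize(np.vstack([np.hstack(a[:2]),np.hstack([a[2],a[2]*0])]),(800,600)))
o=monitor.get_obs();print(o["time_s"],o["eef_pos"],o["eef_rot"],o["opening"])
E
```

```text
scene jig 0.94 [606 -85  -4] [270 249]
scene pointer 0.68 [ 515 -130   16] [239 229]
scene mark 0.5 [ 435 -117   15] [233 213]
scene mark 0.41 [746 -60  13] [306 275]
scene lever_tip 0.61 [572 -39  47] [281 221]
scene coupling_a 0.75 [ 320 -427   -1] [110 224]
scene coupling_a 0.66 [745 -63  14] [305 274]
scene coupling_a 0.66 [311 372   1] [356 166]
scene washer 0.67 [ 626 -174   12] [239 259]
scene meter_a 0.86 [468 432   4] [400 181]
scene meter_a 0.81 [ 476 -497    3] [ 87 263]
scene basket 0.87 [690 350  -1] [428 223]
[ 1.40243685 -0.44582563  0.65060441] 51.34672948740212
side jig 0.81 [606 -84  -2] [315 236]
side leg 0.65 [604 -88  -2] [315 237]
side bar 0.65 [551 -64  43] [296 229]
side bar 0.29 [ 622 -170   12] [338 249]
side pointer 0.9 [ 512 -130   20] [298 255]
side mark 0.57 [ 433 -114   14] [271 265]
side lever_tip 0.58 [573 -30  50] [296 217]
side lever_tip 0.18 [ 475 -496    1] [379 371]
side coupling_a 0.81 [ 321 -428   -2] [305 384]
side coupling_a 0.4 [748 -63  13] [348 210]
side washer 0.47 [ 626 -172   11] [340 249]
side washer 0.37 [467 435   0] [196 163]
side meter_a 0.92 [467 435   0] [196 163]
side basket 0.69 [687 350   0] [261 154]
[ 0.04137561 -0.7487709   0.91707471] 52.22257034211703
wrist coupling_a 0.7 [312 374   1] [188 281]
[0.16259194 0.55728532 0.37424875] 62.37370351727152
1.55 [0.23014163 0.52695943 0.23128097] [5.93199894e-06 2.04443036e-01 9.78878463e-01 4.57765485e-06] 1.0013268905263397
```

View pics/a.png

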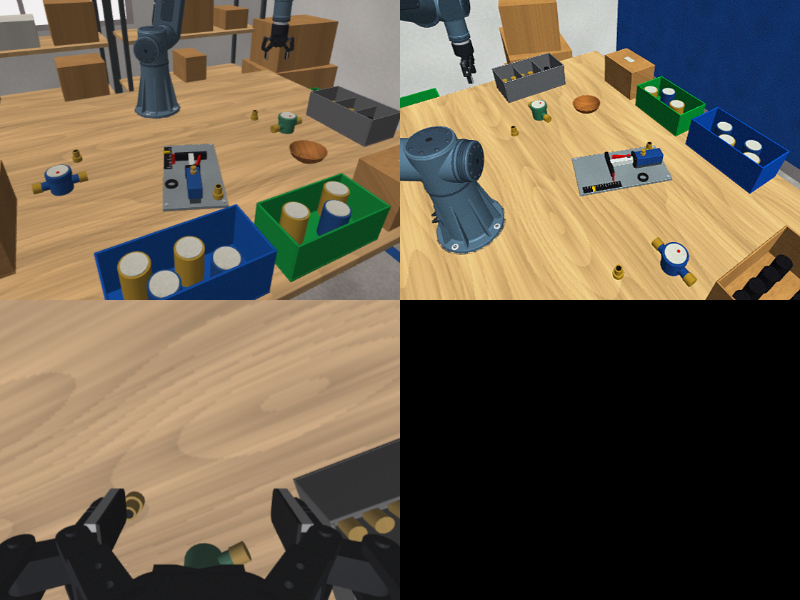

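The pictures show the jig near (606,-85) mm, yawed about -21°, with the crossbar and mark on the robot's side. I'll move above it and look from close by.

```bash
python3 -m pendant '[[[28,-50,0,2.5,85],[28,-50,0,0,85],[28,-50,0,0,85],[28,-50,0,0,85],[28,-50,0,0,85],[28,-50,0,0,85],[28,-50,0,0,85],[28,-50,0,0,85]]]'
python3 -m pendant '[[[28,-50,0,0,85],[28,-50,0,0,85],[28,-50,0,0,85],[28,-44,0,0,85],[0,0,0,0,85],[0,0,0,0,85]]]'
python3 - <<'E'
from h import *
for cam in ("wrist","wrist","side"):
    c=look(cam,["jig","leg","bar","pointer","mark","lever_tip"],f"b_{cam}.png")
o=monitor.get_obs();print(o["time_s"],o["eef_pos"],o["eef_rot"],o["q"])
E
```

```text
time_s: 2.55
eef_pos: [0.4549, 0.1252, 0.2317]
eef_rot: [0.001, 0.183, 0.983, 0.0]
wrist_force: [-0.8, 1.5, 0.5]
opening: 0.997
time_s: 3.3
eef_pos: [0.5657, -0.0667, 0.2309]
eef_rot: [-0.001, 0.183, 0.983, 0.0]
wrist_force: [-0.1, 0.3, 0.1]
opening: 0.991
wrist jig 0.58 [607 -87   7] [274 212]
wrist leg 0.57 [606 -86   1] [274 209]
wrist bar 0.8 [546 -66  46] [271 160]
wrist pointer 0.95 [ 513 -127   17] [204 147]
wrist mark 0.57 [ 429 -117   11] [179  61]
wrist lever_tip 0.89 [569 -36  48] [308 172]
wrist jig 0.67 [607 -88   3] [272 211]
wrist jig 0.37 [ 626 -166   11] [214 250]
wrist leg 0.82 [606 -84  -2] [275 207]
wrist bar 0.92 [543 -64  48] [271 156]
wrist bar 0.66 [601 -88  -1] [270 205]
wrist pointer 0.72 [ 514 -130   16] [201 147]
wrist mark 0.67 [ 433 -115   10] [181  64]
wrist mark 0.25 [569 -34  49] [310 171]
wrist lever_tip 0.6 [571 -37  49] [307 174]
side jig 0.91 [603 -84  -1] [314 237]
side leg 0.86 [604 -86   2] [315 236]
side bar 0.8 [546 -61  44] [294 229]
side pointer 0.61 [ 515 -129   20] [299 254]
side mark 0.36 [ 431 -114   16] [270 264]
side lever_tip 0.63 [573 -26  46] [295 217]
4.35 [ 0.56613884 -0.06708044  0.23125536] [-3.41417109e-05  1.83075939e-01  9.83098774e-01 -4.67489733e-06] [-3.26057065e-01  1.70007014e-01  1.61956711e+00 -1.93771906e-05
  1.35208480e+00 -1.52862046e+00]
```

View pics/b_wrist.png

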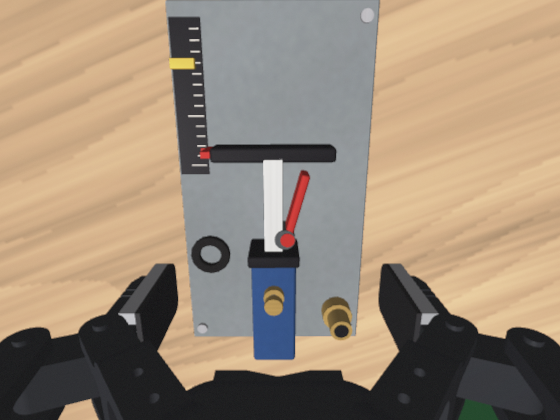

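Wrist view: crossbar at row ~153 (cols 210–335), red pointer tip at (201,154), mark at (182,63), open red lever from (286,239) to (305,174), washer and coupling beside the sleeve. I'll back-project these.

```bash
cat >> h.py <<'E'
def bp(c,uv,z):
    f=210/np.tan(np.radians(c["vfov"])/2)
    d=rot(c["orientation"])@np.array([(uv[0]-c["cx"])/f,(uv[1]-c["cy"])/f,1]); o=np.array(c["origin"])
    return (o+d*(z-o[2])/d[2])*1000
def hsv(c): return cv2.cvtColor(c["img"],cv2.COLOR_RGB2HSV)
def yellow(c,box=(0,560,0,420)):
    h=hsv(c); m=cv2.inRange(h,(22,150,120),(34,255,255)); k=np.zeros_like(m); k[box[2]:box[3],box[0]:box[1]]=1
    ys,xs=np.nonzero(m*k); return xs.mean(),ys.mean(),len(xs),(xs.min(),xs.max(),ys.min(),ys.max())
E
python3 - <<'E'
from h import *
c=imaging.camera("wrist"); print(c["origin"],np.round(rot(c["orientation"]),2).tolist())
y=yellow(c,(160,215,20,120)); print(y)
pts={}
for n,uv,z in [("mark",y[:2],.018),("ptr",(201,154),.018),("cbL",(210,153),.06),("cbR",(336,153),.06),("bar1",(273.5,163),.06),("bar2",(274,240),.06),("lev",(308,176),.061),("plateL",(171,0),.012),("plateL2",(193,336),.012),("plateR",(378,0),.012),("plateR2",(357,336),.012)]:
    pts[n]=bp(c,uv,z); print(n,np.round(pts[n]))
ang=lambda a,b: np.degrees(np.arctan2(*(pts[b]-pts[a])[1::-1]))
for a,b in [("cbL","cbR"),("bar1","bar2"),("plateL","plateL2"),("plateR","plateR2")]: print(a,b,ang(a,b))
s=c["img"][130:180,190:350]; cv2.imwrite("pics/c.png",cv2.resize(s[:,:,::-1],None,fx=5,fy=5,interpolation=0))
E
```

```text
[ 0.49737198 -0.03973139  0.37422324] [[0.36, 0.89, 0.27], [0.93, -0.34, -0.1], [-0.0, 0.29, -0.96]]
(np.float64(185.36666666666667), np.float64(60.5), 30, (np.int64(171), np.int64(194), np.int64(58), np.int64(68)))
mark [ 433. -110.   18.]
ptr [ 519. -133.   18.]
cbL [ 519. -114.   60.]
cbR [560.  -8.  60.]
bar1 [548. -64.  60.]
bar2 [619. -91.  60.]
lev [571. -38.  61.]
plateL [ 380. -101.   12.]
plateL2 [ 721. -238.   12.]
plateR [449.  78.  12.]
plateR2 [793. -49.  12.]
cbL cbR 68.9202357608117
bar1 bar2 -20.921845304802495
plateL plateL2 -21.96262267844942
plateR plateR2 -20.330980084224034
```

View pics/c.png

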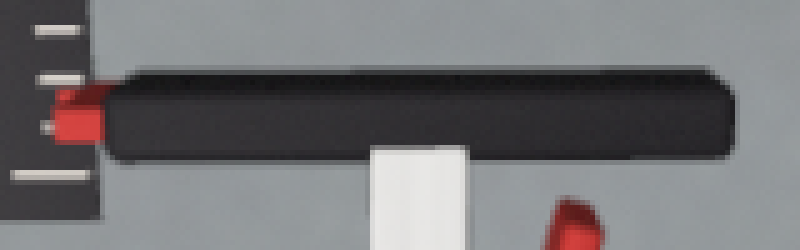

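```bash
python3 -m pendant '[[[5,-1,-50,0,85],[0,0,-50,0,85],[0,0,-50,0,85],[0,0,-40,0,85],[0,0,-18,0,85],[0,0,0,0,85]]]'
python3 -m pendant '[[[-9,3.5,0,0,85],[-9,3.5,0,0,85],[-9,3.5,0,0,85],[-9,3.5,0,0,85],[-9,3.5,0,0,85],[-9,3.5,0,0,85],[-9,3.5,0,0,85],[0,0,0,0,85]]]'
python3 - <<'E'
from h import *
for cam in ("wrist","side","scene"):
    c=look(cam,["bar","pointer","mark","lever_tip"],f"d_{cam}.png")
o=monitor.get_obs();print(o["time_s"],o["eef_pos"],o["wrist_force"])
a=[cv2.imread("pics/d_wrist.png"),cv2.resize(cv2.imread("pics/d_side.png")[180:300,220:380],(560,420))]
cv2.imwrite("pics/d.png",cv2.resize(np.hstack(a),(800,300)))
E
```

```text
time_s: 5.15
eef_pos: [0.5706, -0.0679, 0.0225]
eef_rot: [-0.001, 0.183, 0.983, 0.0]
wrist_force: [0.3, 0.1, -0.1]
opening: 0.993
time_s: 6.15
eef_pos: [0.509, -0.0439, 0.0249]
eef_rot: [0.002, 0.183, 0.983, -0.0]
wrist_force: [2.6, -1.2, 2.4]
opening: 0.999
wrist bar 0.73 [495 -42  49] [268 266]
wrist pointer 0.71 [ 465 -109   13] [116 223]
wrist mark 0.8 [ 430 -114   11] [ 69 158]
wrist lever_tip 0.69 [521 -18  49] [349 301]
side bar 0.89 [498 -41  43] [276 231]
side pointer 0.55 [ 464 -110   21] [280 257]
side mark 0.74 [464 433  -1] [195 163]
side mark 0.62 [308 377   3] [159 187]
side mark 0.44 [ 435 -113   15] [272 264]
scene bar 0.66 [ 475 -497    4] [ 87 262]
scene bar 0.63 [498 -47  45] [266 209]
scene pointer 0.61 [ 463 -109   18] [239 216]
scene mark 0.36 [ 436 -119   10] [233 215]
scene lever_tip 0.49 [519 -20  48] [278 209]
6.9 [ 0.50902683 -0.04393766  0.02369905] [ 5.0620404  -3.24694901  5.09642599]
```

View pics/d.png

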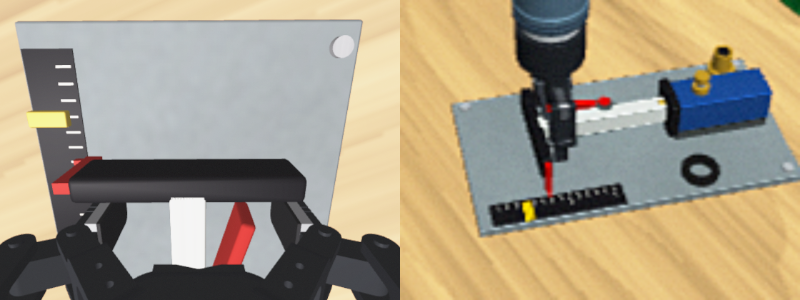

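The leg is out about 54 mm with the lever open. The pointer is at (88,262) and the mark at (66,166) in the full wrist picture, about 26 mm apart. I'll pull most of that and re-measure.

```bash
python3 -m pendant '[[[-8,3,0,0,85],[-8,3,0,0,85],[-6.5,2.5,0,0,85],[0,0,0,0,85],[0,0,0,0,85]]]'
python3 - <<'E'
from h import *
ex=np.array([.9336,-.3584]);
for cam in ("wrist","side","wrist"):
    c=look(cam,["pointer","mark","lever_tip"],f"e_{cam}.png")
o=monitor.get_obs();print(o["time_s"],o["eef_pos"],o["wrist_force"])
s=cv2.imread("pics/e_wrist.png")[120:330,0:280]
cv2.imwrite("pics/e.png",cv2.resize(s,(800,600),interpolation=0))
E
```

```text
time_s: 7.52
eef_pos: [0.4858, -0.0351, 0.0233]
eef_rot: [0.0, 0.183, 0.983, 0.0]
wrist_force: [3.9, -1.1, 3.3]
opening: 0.994
wrist pointer 0.69 [ 442 -103   14] [107 227]
wrist mark 0.66 [ 430 -111   12] [ 81 209]
wrist lever_tip 0.61 [493  -9  49] [347 293]
side pointer 0.98 [ 441 -102   20] [271 259]
side pointer 0.59 [744 -61  13] [347 210]
side mark 0.45 [ 432 -112   12] [270 265]
side mark 0.4 [ 478 -496    1] [380 371]
side lever_tip 0.72 [309 375   2] [160 187]
side lever_tip 0.58 [ 477 -494   -1] [379 371]
side lever_tip 0.48 [498   1  48] [268 222]
wrist pointer 0.73 [ 434 -114   12] [ 81 219]
wrist pointer 0.63 [ 440 -101   16] [106 224]
wrist mark 0.81 [ 430 -114   12] [ 76 212]
wrist lever_tip 0.66 [491  -8  50] [347 290]
8.125 [ 0.48576469 -0.03508616  0.02328131] [ 4.42015823 -2.29560002  2.44213306]
```

View pics/e.png

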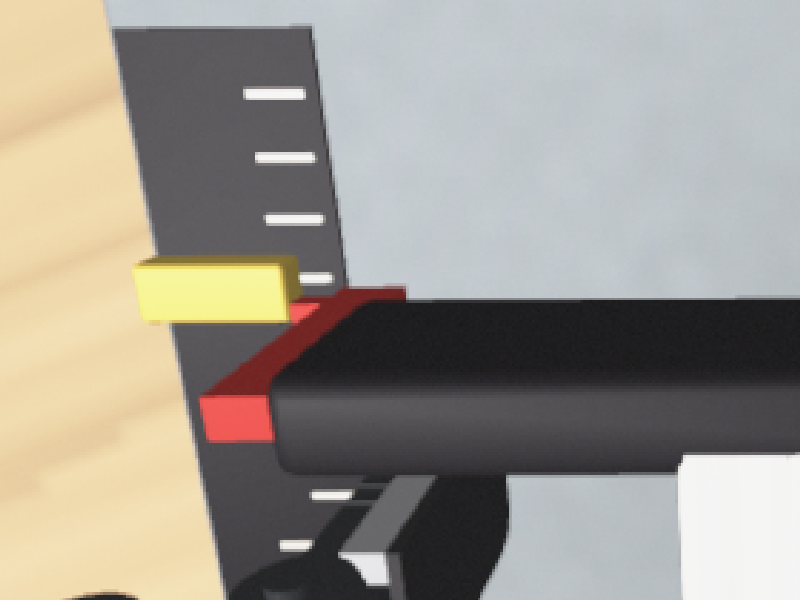

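The pointer's bright tip at crop (305,312) sits about 3 mm inward of the mark's centre line (row 292). I'll pull 3 mm more, hold, then partly close with the lever still open and look.

```bash
python3 -m pendant '[[[-3,1.1,0,0,85],[0,0,0,0,85],[0,0,0,0,85],[0,0,0,0,75],[0,0,0,0,65],[0,0,0,0,58],[0,0,0,0,58]]]'
python3 - <<'E'
from h import *
for cam in ("wrist","side","wrist"):
    c=look(cam,["pointer","mark","lever_tip","bar"],f"f_{cam}.png")
o=monitor.get_obs();print(o["time_s"],o["eef_pos"],o["wrist_force"],o["opening"])
s=cv2.imread("pics/f_wrist.png")[150:330,0:400]
cv2.imwrite("pics/f.png",cv2.resize(s,(800,360),interpolation=0))
E
```

```text
time_s: 9.0
eef_pos: [0.4827, -0.0341, 0.0234]
eef_rot: [0.0, 0.183, 0.983, -0.0]
wrist_force: [4.5, -3.3, 3.2]
opening: 0.683
wrist pointer 0.95 [438 -99  17] [108 225]
wrist mark 0.98 [ 429 -113   10] [ 81 215]
wrist mark 0.55 [527 -52  -3] [275 322]
wrist lever_tip 0.88 [490  -7  47] [348 290]
wrist bar 0.64 [470 -34  47] [265 269]
side pointer 0.95 [438 -99  19] [270 259]
side mark 0.6 [ 433 -115   10] [271 266]
side mark 0.4 [ 322 -432   -2] [307 386]
side lever_tip 0.49 [493  -1  49] [267 222]
side bar 0.75 [470 -31  44] [266 233]
wrist pointer 0.85 [437 -99  14] [110 221]
wrist mark 0.74 [ 433 -116   13] [ 75 225]
wrist lever_tip 0.85 [493  -8  51] [350 303]
wrist bar 0.66 [466 -34  46] [260 260]
9.75 [ 0.48274289 -0.03414696  0.02337106] [ 3.51599347 -4.43001815  3.35369296] 0.68414846288165
```

View pics/f.png

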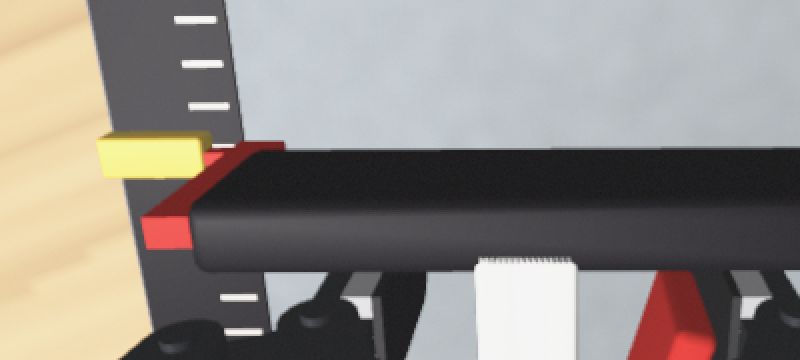

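The pointer patch (row ~160) is level with the mark's centre (row ~157), the networks put it within about 1 mm, and the lever is still open. Now I'll shut it.

```bash
python3 -m pendant '[[[0,0,0,0,45],[0,0,0,0,30],[0,0,0,0,10],[0,0,0,0,10],[0,0,0,0,10],[0,0,0,0,10]]]'
python3 - <<'E'
from h import *
for cam in ("wrist","side","wrist"):
    c=look(cam,["pointer","mark","lever_tip","bar"],f"g_{cam}.png")
o=monitor.get_obs();print(o["time_s"],o["eef_pos"],o["wrist_force"],o["opening"])
s=cv2.imread("pics/g_wrist.png")[150:420,0:400]
cv2.imwrite("pics/g.png",cv2.resize(s,(800,540),interpolation=0))
E
```

```text
time_s: 10.5
eef_pos: [0.4825, -0.0364, 0.0237]
eef_rot: [0.0, 0.182, 0.983, -0.002]
wrist_force: [-1.1, -14.1, 7.5]
opening: 0.272
wrist pointer 0.84 [ 439 -102   17] [110 227]
wrist pointer 0.4 [466 -37  46] [260 260]
wrist mark 0.94 [ 428 -116    9] [ 81 211]
wrist lever_tip 0.59 [486 -25  50] [306 299]
wrist bar 0.91 [470 -34  49] [270 270]
side pointer 0.58 [ 438 -100   17] [270 260]
side mark 0.51 [ 435 -116   11] [272 265]
side bar 0.75 [472 -33  43] [267 233]
wrist pointer 0.94 [ 439 -101   12] [116 223]
wrist mark 0.96 [ 431 -113   12] [ 86 218]
wrist lever_tip 0.91 [482 -25  49] [305 290]
wrist lever_tip 0.71 [530 -54  -3] [277 326]
wrist bar 0.98 [468 -33  46] [271 260]
11.25 [ 0.48251751 -0.03638055  0.02374134] [ -1.35757819 -13.84577031   8.13386763] 0.2703486559503085
```

View pics/g.png

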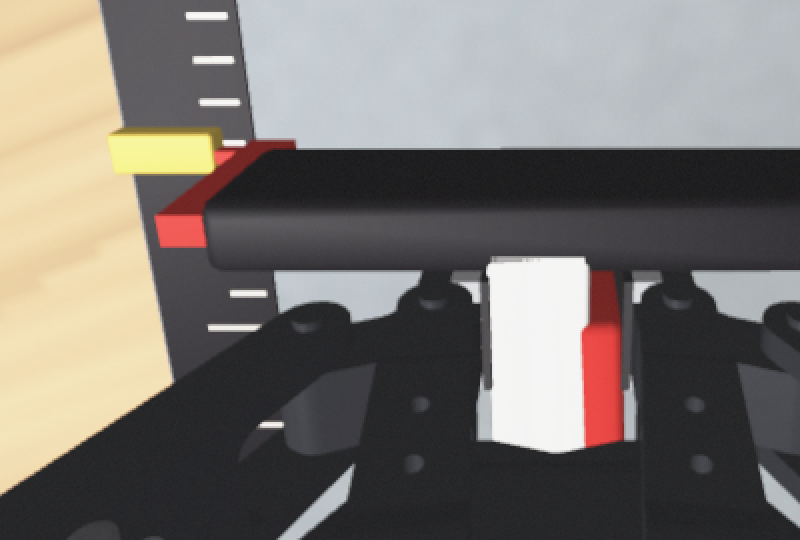

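The lever is flush along the bar and the fingers are clamped. The pointer crept about 1–2 mm inward (row ~160 against the mark's ~152). I'll shift 1.5 mm outward and check before handing in.

```bash
python3 -m pendant '[[[-1.5,0.5,0,0,10],[0,0,0,0,10],[0,0,0,0,10],[0,0,0,0,10]]]'
python3 - <<'E'
from h import *
for cam in ("wrist","side","wrist","scene"):
    c=look(cam,["pointer","mark","lever_tip"],f"i_{cam}.png")
o=monitor.get_obs();print(o["time_s"],o["eef_pos"],o["wrist_force"],o["opening"])
s=cv2.imread("pics/i_wrist.png")[190:280,30:150]
cv2.imwrite("pics/i.png",cv2.resize(s,(800,600),interpolation=0))
E
```

```text
time_s: 11.75
eef_pos: [0.4814, -0.036, 0.0238]
eef_rot: [0.001, 0.182, 0.983, -0.002]
wrist_force: [1.2, -15.0, 6.5]
opening: 0.269
wrist pointer 0.92 [ 437 -101   18] [110 226]
wrist mark 0.71 [ 435 -114   12] [ 89 227]
wrist lever_tip 0.7 [438 -99  14] [118 223]
wrist lever_tip 0.67 [482 -22  51] [310 292]
side pointer 0.59 [439 -97  20] [269 258]
side mark 0.6 [ 435 -112   15] [271 264]
side mark 0.52 [603 -86   0] [315 237]
wrist pointer 0.95 [ 436 -100   12] [116 218]
wrist mark 0.6 [ 433 -116   12] [ 83 226]
wrist lever_tip 0.8 [480 -23  50] [306 287]
scene pointer 0.93 [ 437 -101   17] [239 212]
scene pointer 0.74 [ 319 -427    0] [109 224]
scene mark 0.15 [689 350  -2] [428 223]
scene lever_tip 0.61 [482 -27  48] [270 203]
scene lever_tip 0.28 [470 431   3] [400 182]
12.55 [ 0.48145388 -0.03597299  0.02377962] [  0.86207338 -14.22635652   5.81409167] 0.2767856562248191
```

View pics/i.png

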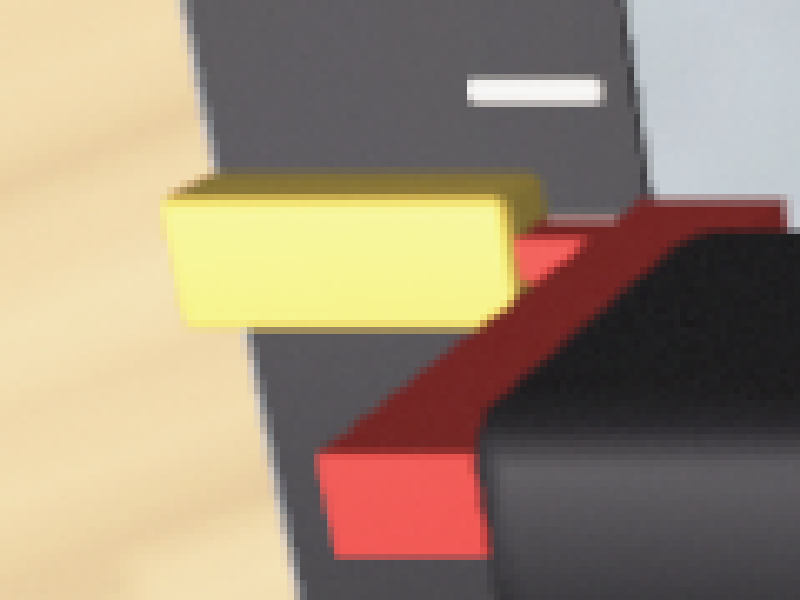

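The pointer's outer edge is at row 235. Taking its width as about 6 mm puts its middle near row 274, against the mark's middle at about 262, so it is within about 1 mm. The networks agree to about 1–2 mm and the grip holds.

```bash
python3 -c "
from h import *
order.hand_in(); o=monitor.get_obs(); print(o['time_s'],o['opening'],o['eef_pos'])"
```

```text
the job is handed in; nothing more can be done
the job is handed in; nothing more can be done
```

I snapped the leg out of its detent and pushed it about 81 mm out by the crossbar with open fingers astride the bar, lever open. With the pointer in the mark, I then closed the fingers to shut the lever and clamp the bar. I corrected about 1.5 mm of inward creep and handed in at about 12.6 s, still gripping.

**Pointer:** by pixels it was about 1 mm inward of the mark's middle. The networks agreed to within about 2 mm; the tolerance is 5 mm.

**Lever:** it looked flush along the bar in the wrist picture.

**Grip:** the fingers stopped at about 23 mm opening. That is a little under the nominal 26.5 mm bar-and-lever span, and I did not resolve the difference. A side force of about 14 N stayed on the wrist, well below the limit.

**Not checked:**
- The lever angle and finger contact force were not measured directly.
- I did not re-measure the bystanders at the end. The gripper passed well clear of them, and I saw no sign of contact.
- The final state print after hand-in was refused, so I have no reading from after the hand-in.

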